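# Clamp a bearing block in the drill jig with the torque knob

### The arm

A 6-joint arm with a two-finger parallel gripper is mounted at the origin on the work surface. World frame = base frame: x ahead of the robot, y to its left, z up, the work surface at z = 0. Lengths are in m, angles in degrees, forces in N, time in s.
With the tool pointing down it reaches from about 0.4 to 0.825 m from the base axis. Payload 7 kg.
Tool frame: the origin (TCP) lies at the very end of the fingers, on their centre line; the grasp point (between the pads) lies 19 mm behind it; z points along the fingers, y is the direction in which the jaws open and shut (so a half turn about z gives the same grasp; the last joint's range is limited). The gripper opens to 88 mm and grips with 3 to 60 N. Pads are 19 mm wide; open, the fingers measure 130 mm over their backs; the gripper's body (78 mm by 193 mm) begins 47 mm behind the grasp point.
Start: joints at [80.277, 20.546, 0.682, 0, -70.136, -16.507], TCP at [0.298, 0.605, 0.227] pointing down, gripper open.
Joint ranges: [-176.03, 176.03], [-82.01, 121.73], [-58.28, 71.71], [-173.87, 95.51], [-174.79, -0.11], [-173.66, 173.66]. Speed limits (degrees/s): [136.94, 136.94, 172.46, 180, 180, 180].

### API

Orientations are given as [roll, pitch, yaw] about the fixed x, y, z axes, in that order (R = Rz(yaw) Ry(pitch) Rx(roll)).
In Python, from plant import telemetry, snapshot, calibration, workorder gives the robot as it stands. The module is installed in compiled form; this text tells all that it offers.
- The arm moves only by the tool step_arm, never from a script. Its argument "plan" is text: rows parted by semicolons, each of 7 numbers parted by spaces: the finger opening in cm, from 0 to 8.76, then the shift along the tool's x, y, z in cm, then the turn, a rotation vector about the tool's x, y, z in degrees. A call has 1 to 12 rows; each row shifts and turns the commanded pose from where the row before left it, along the tool's axes as they then stand; what a row does not reach is not made up. A row lasts 1/12 s, in which the tool goes at most 41.7 mm and 7.16 degrees, less where a joint would pass 70% of its speed; a pose out of reach is approached as far as the arm can. A call with a gripper value outside its range is refused whole. The fingers move at their own pace and stop on an object; the grip force is fixed at half the most. Time passes only in rows, so rows that do not move let the fingers close. It gives the time, the measured TCP pose, the force and the opening at its end, in the units of the state.
- telemetry.get_obs(): the state, without advancing time (a new reading comes with each control period).
- snapshot(name): name is "side" or "top"; returns the picture (420x560x3 uint8, blue, green, red); there is no depth.
- calibration(name): a dict with "K" (3x3 intrinsics, pixels), "camera_from_world" (4x4, takes a point from world to camera coordinates). Camera axes: x right, y up, looking along -z (the intrinsics and any distortion apply to the point x, -y, -z); pixel columns grow to the right and rows downward; lengths in m; the calibration is good to about 2 mm. A picture is of the moment at which its call begins. calibration takes no time and is no camera call.
- workorder.close_job(): hands the job in, once; it reports no verdict.
The state is a dict: "clock": time; "joint_pos": joint angles; "qvel": joint speeds; "tau": joint torques, N m; "tool_pos": TCP position; "orientation": TCP orientation; "force": force on the tool from outside, world axes, zero at the start; "moment": the same for the moment, N m; "opening": finger opening in m.
Only numpy, scipy, OpenCV 4.12 (cv2) and the standard library are available. Lean on these libraries where they do the work, as an engineer would, in place of code of your own. Each camera call takes 0.05 s, during which the arm holds its last target.

### The job

Load the drill jig: lay the bearing block in the jig's pocket and press it down until its shoulders are flush with the jig's top face, then swing the clamp strap fully over it to its stop. Tighten the strap's torque knob clockwise until its clutch has clicked and slipped at least once, then let go. Leave the other things on the bench where they are.

Things in the scene. Friction and masses are not known exactly. Their poses are not given: they have to be found in the camera images.
- block: The workpiece, a loose bare aluminium block, 0.32 to 0.5 kg: a rectangular body 60 (x) x 100 (y) x 30 mm high with a central rectangular boss on top, 30 (x) x 60 (y) x 30 mm high (60 mm high overall). Grip the boss across its 30 mm. Origin: centre of the underside; z up. A half turn about z makes no difference. The other parts near it are round.
- jig: Grey drill jig, fixed to the bench. Origin: on the bench under the pocket's centre. A frame 100 (x) x 140 (y) x 36 mm high surrounds the pocket, 65 (x) x 105 mm (y), open on top: the block fits with its y along the jig's y, either way round, 2.5 mm clear on each side. Towards +y a foot 20 mm high reaches y = 195 mm and carries the strap's pivot column (38 mm thick, at x = 0, y = 150 mm).
- pocket (a point): Centre of the pocket's mouth, level with the top face of the frame, 36 mm above the bench. The jig's axes. The block is flush when the shoulders of its lower body (30 mm above its underside) are at this level; its boss then stands 30 mm above it.
- pad (a joint): Downward travel (m) of the stiff steel pad that is the pocket's floor. 0 (start): the block laid on it stands 8 mm proud, underside 14 mm above the bench, top of boss 74 mm. 0.008: hard stop, block flush, boss top 66 mm. It gives way at about 11 N in all (block's weight included), does not spring back, and carries the block without sinking.
- strap (a joint): Angle (rad) of the steel clamp strap about its vertical pivot. 0: parked, pointing along the jig's +x. Grows clockwise seen from above to the stop at 1.571: pointing along the jig's -y, knob over the pocket's centre. Starts at 0 to 0.25, moves at about 0.15 N m, stays where left. A bar 30 mm wide, 76 to 90 mm above the bench; the knob's axis is 150 mm from the pivot.
- pivot (a point): On the vertical pivot axis of the strap, at the top of the pivot, 96 mm above the bench. x points along the strap, to the knob. At the strap's far end, under the knob, a rubber foot 28 mm in diameter reaches down to 69 mm above the bench: it passes over the boss of a flush block (66 mm) but hits a proud one (74 mm).
- handle (a point): On the upright round handle pin of the strap, 18 mm in diameter and black, 60 mm from the pivot axis. The pin stands on the strap from 90 to 140 mm above the bench; this point is on its axis at 122 mm. x points along the strap.
- knob_grip (a point): On the axis of the torque knob at the strap's far end, 131 mm above the bench, at the height to grip. A black disc 64 mm in diameter (100 to 110 mm above the bench) with an upright bare metal bar on it, 70 mm long (x), 18 mm thick (y), top at 146 mm: pinch across its thickness. Axes turn with the knob, z up. From any start, 1.35 rad clockwise from above tightens it and slips the clutch over 0.4 rad.
- screw (a joint): Angle in rad of the clamping screw that the knob drives, clockwise from above is positive. 0: loose, 0.9: tight, at its stop. It starts at 0 to 0.45 and turns together with the knob at about 0.03 N m; turning the knob back loosens it.
- knob (a joint): Slip in rad of the knob on the screw: 0 until the screw is at its stop, then the torque-limiting clutch slips clockwise at about 0.22 N m and this grows. One click is 0.26 rad (15 degrees) of slip. More slip does no harm. It never goes back.
- sleeve: Bystander: a steel tube 66 mm in diameter, 60 mm high, standing. Origin: centre of its underside.
- flange: Bystander: a steel flange, a disc 84 mm in diameter with a round hub, 50 mm high in all. Origin: centre of its underside.
- wrench: Bystander: a steel wrench, 200 mm long, lying flat beside the jig's pivot end. Origin: about its middle, on the bench.

How it is judged (in metres and radians):
On the way, in this order (a step that is already met when the one before it is completed fails the run):
1. the block is in the pocket, pressed flush (horizontal distance between block and pocket below 0.006 m and z of block in the frame of pocket below -0.0275 m and angle between the y axis of block and the y axis of jig, either way round below 0.08 rad and angle between block's own z axis and vertical below 0.06 rad), for 0.2 s.
2. the strap is swung over the flush block to its stop (all of step 1 and value of joint strap above 1.47 rad), for 0.2 s.
3. the screw is tight and the knob's clutch has slipped by a click (all of step 2 and value of joint screw above 0.8 rad and value of joint knob above 0.26 rad), for 0.2 s.
At the end, for the whole second after the job is handed in: Block at rest in the pocket, centred within 6 mm, aligned within 0.08 rad, level within 0.06 rad, shoulders at most 2.5 mm above the jig's top face; strap over it (1.47 rad or more); screw tight (0.8 rad or more); clutch slipped by 0.26 rad or more (all of step 3 and linear speed of block below 0.02 m/s); the robot touches nothing.
It fails at once if a bystander (sleeve, flange or wrench) is moved by more than 30 mm or tipped over (distance of any of sleeve, flange, wrench from where it was at the start of the episode above 0.03 m or angle between any of sleeve, flange, wrench's own z axis and vertical above 0.5 rad).
It also fails if it takes over 72 s, if anything falls off the work surface, if the arm or the gripper's body presses on something with over 40 N, if the wrist force passes 120 N, or if a joint passes its speed limit or range.

## Working session

There is one attempt and no reset: what is moved stays moved. The work goes in short steps, Python scripts to look and compute and a tool call to move; the robot and the scene stay as the last step left them, time stands still between calls to the robot, and variables do not carry over. Pictures are saved under pics/ and viewed, and the job is handed in when it is done.

Besides the shell and the picture viewer there is one more tool, called after "Request:" as name(argument=value, ...), one argument or row to a line, values as JSON. step_arm: Moves the arm, as the interface text tells. Its arguments: {"type":"object","properties":{"plan":{"type":"string"}},"required":["plan"]}

```bash
mkdir -p pics
python3 - <<'E'
from plant import telemetry, snapshot, calibration
import cv2,numpy as np
np.set_printoptions(suppress=True,precision=4)
print(telemetry.get_obs())
for n in("top","side"):
    cv2.imwrite(f"pics/{n}0.png",snapshot(n)); print(calibration(n))
E
```

```text
{'clock': 0.0, 'joint_pos': array([ 80.2756,  20.5906,   0.6328,  -0.0193, -70.1338, -16.5062]), 'qvel': array([-0.0858, -0.0198,  0.1117,  0.1033,  0.0644, -0.0749]), 'tau': array([  0.0003, -58.2724,  29.3052,   6.9972,   0.0068,  -0.0002]), 'tool_pos': array([0.2982, 0.605 , 0.2256]), 'orientation': array([179.907 ,  -0.0087, -26.2372]), 'force': array([-0.2982,  0.323 , -0.0227]), 'moment': array([ 0.0657, -0.014 , -0.0606]), 'opening': 0.08727085323719966}
{'K': array([[391.7509,   0.    , 291.5896],
       [  0.    , 391.7509, 208.1029],
       [  0.    ,   0.    ,   1.    ]]), 'camera_from_world': array([[ 0.0282, -0.9993, -0.0252,  0.0389],
       [ 0.9883,  0.0241,  0.1506, -0.5737],
       [-0.1499, -0.0291,  0.9883, -0.8973],
       [ 0.    ,  0.    ,  0.    ,  1.    ]])}
{'K': array([[389.2105,   0.    , 280.7878],
       [  0.    , 389.2105, 214.7464],
       [  0.    ,   0.    ,   1.    ]]), 'camera_from_world': array([[ 0.7407, -0.6715, -0.0219, -0.4032],
       [ 0.3856,  0.3981,  0.8324, -0.3018],
       [-0.5502, -0.625 ,  0.5538, -0.6755],
       [ 0.    ,  0.    ,  0.    ,  1.    ]])}
```

View pics/top0.png

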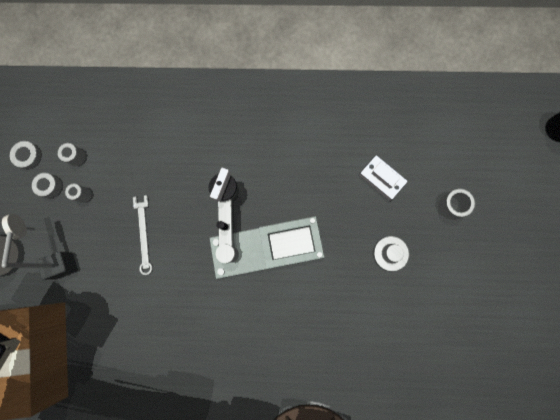

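View pics/side0.png

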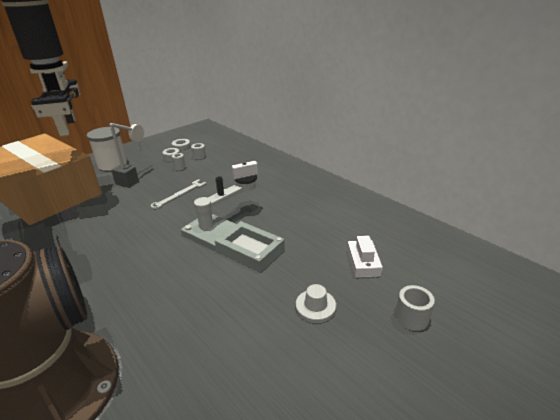

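```bash
cat > h.py <<'E'
import cv2,numpy as np
from plant import telemetry, snapshot, calibration
np.set_printoptions(suppress=True,precision=4)
def proj(n,P):
    c=calibration(n);P=np.atleast_2d(P);q=P@c["camera_from_world"][:3,:3].T+c["camera_from_world"][:3,3]
    q=q*[1,-1,-1]; u=q@c["K"].T; return u[:,:2]/u[:,2:]
def unproj(n,uv,z):
    c=calibration(n);M=c["camera_from_world"];R=M[:3,:3];C=-R.T@M[:3,3]
    uv=np.atleast_2d(uv).astype(float)
    d=np.c_[uv,np.ones(len(uv))]@np.linalg.inv(c["K"]).T*[1,-1,-1]@R
    return C+d*((z-C[2])/d[:,2])[:,None]
def crop(img,u,v,w,h,s,fn):
    cv2.imwrite(fn,cv2.resize(img[v:v+h,u:u+w],None,fx=s,fy=s,interpolation=cv2.INTER_CUBIC))
E
python3 - <<'E'
from h import *
t=cv2.imread("pics/top0.png");s=cv2.imread("pics/side0.png")
crop(t,200,160,133,125,6,"pics/t_jig.png")
a=cv2.resize(t[145:280,350:480],None,fx=4,fy=4,interpolation=cv2.INTER_CUBIC);cv2.imwrite("pics/t_blk.png",a)
crop(s,170,150,130,120,6,"pics/s_jig.png");crop(s,340,225,60,60,8,"pics/s_blk.png")
E
```

```text
(no output)
```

View pics/t_jig.png

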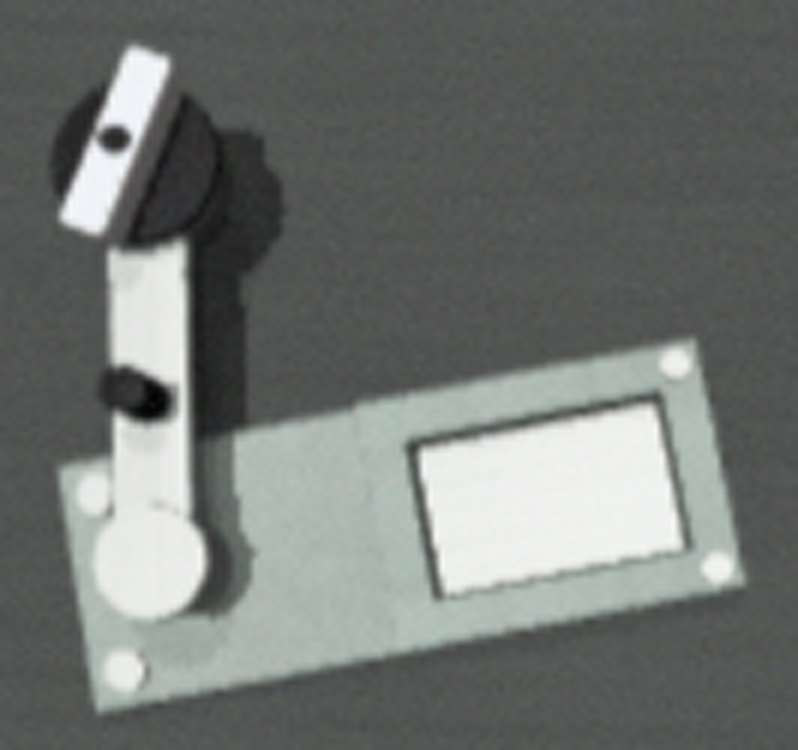

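View pics/t_blk.png

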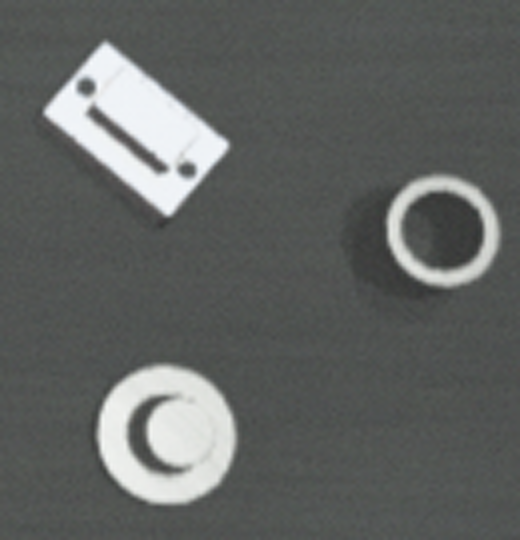

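View pics/s_jig.png

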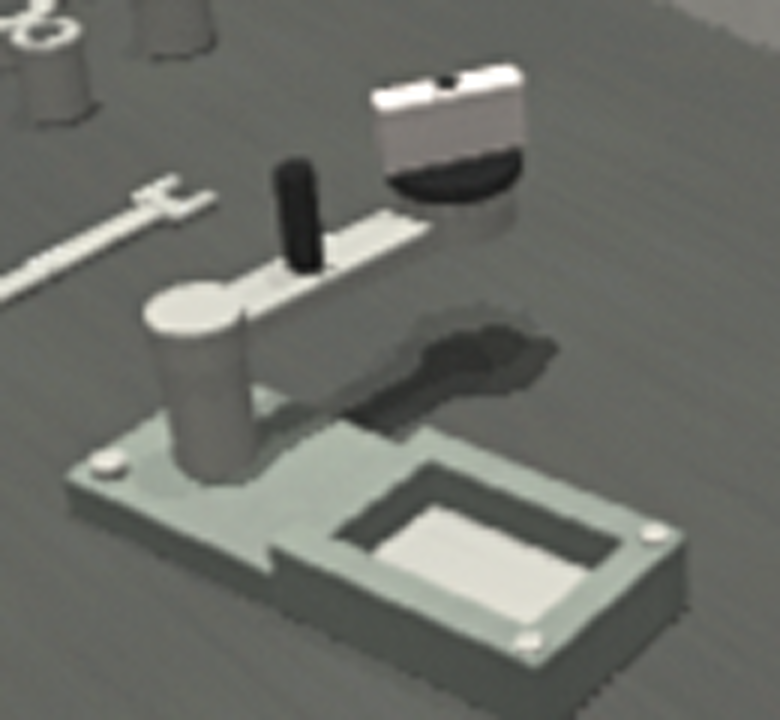

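View pics/s_blk.png

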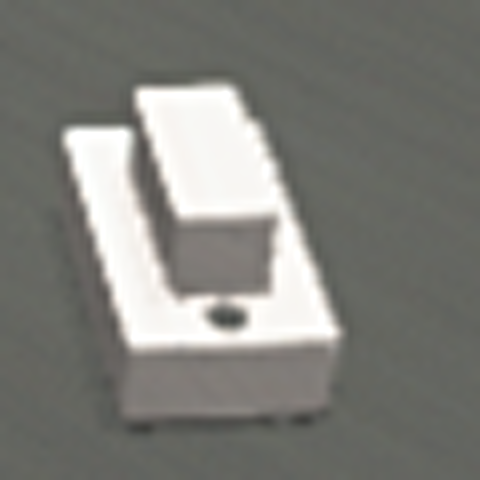

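```bash
cat > fit.py <<'E'
from h import *
from scipy.optimize import least_squares
def px(c,s,o): return (np.array(c,float)+.5)/s-.5+np.array(o)
def fit(obs,x0):
    # obs: list (cam, local pts Nx3, pixels)
    def r(p):
        c,s=np.cos(p[2]),np.sin(p[2]);o=[]
        for n,L,U in obs:
            W=np.c_[L[:,0]*c-L[:,1]*s+p[0],L[:,0]*s+L[:,1]*c+p[1],L[:,2]]
            o.append((proj(n,W)-U).ravel())
        return np.concatenate(o)
    q=least_squares(r,x0,loss='soft_l1'); return q.x,r(q.x).reshape(-1,2)
E
python3 - <<'E'
from fit import *
A=np.array
tb=px([(105,42),(230,147),(168,215),(43,110)],4,(350,145))
w=unproj("top",tb,.03);print("blk corners",w,[np.linalg.norm(w[i]-w[(i+1)%4]) for i in range(4)])
c=w.mean(0);d=w[1]-w[0];th=np.arctan2(d[1],d[0])-np.pi/2  # y along d
tL=A([[30,-50,30],[30,50,30],[-30,50,30],[-30,-50,30]])/1e3
tL=A([[-30,-50,30],[-30,50,30],[30,50,30],[30,-50,30]])/1e3
# orientation: d = +y; check sign of x
y=d/np.linalg.norm(d);x=A([y[1],-y[0]]);
if (w[3]-w[0])[:2]@x<0: tL[:,0]*=-1
print(fit([("top",tL,tb)],[c[0],c[1],th]))
p,_=fit([("top",tL,tb)],[c[0],c[1],th])
c_,s_=np.cos(p[2]),np.sin(p[2])
L=A([[a*.015,b*.03,.06] for a in(1,-1) for b in(1,-1)]+[[a*.03,b*.05,z] for a in(1,-1) for b in(1,-1) for z in(.03,)])
W=np.c_[L[:,0]*c_-L[:,1]*s_+p[0],L[:,0]*s_+L[:,1]*c_+p[1],L[:,2]]
print("side pred crop",(proj("side",W)-[340,225])*8)
print("side meas (65,130),(130,345),(338,332); boss (137,90),(235,85),(278,213),(180,218)")
# jig
tj=px([(410,443),(660,398),(690,548),(440,598),(695,340),(745,583)],6,(200,160))
w=unproj("top",tj,.036);print("jig",w,[np.linalg.norm(w[i]-w[(i+1)%4]) for i in range(4)])
c=w[:4].mean(0);d=w[0]-w[1]  # toward +y (pivot end)
th=np.arctan2(d[1],d[0])-np.pi/2
LJ=A([[32.5,52.5,36],[32.5,-52.5,36],[-32.5,-52.5,36],[-32.5,52.5,36],[50,-70,36],[-50,-70,36]])/1e3
sj=px([(685,540),(535,665),(272,548),(418,430),(435,465),(620,545),(335,540)],6,(170,150))
LS=A([[50,-70,36],[-50,-70,36],[-50,70,36],[50,70,36],[32.5,52.5,36],[32.5,-52.5,36],[-32.5,52.5,36]])/1e3
for o in([("top",LJ,tj)],[("side",LS,sj)],[("top",LJ,tj),("side",LS,sj)]):
    print(fit(o,[c[0],c[1],th]))
piv=unproj("top",px([(151,563)],6,(200,160)),.096);print("piv",piv)
kb=unproj("top",px([(133,45),(172,62),(103,238),(60,215)],6,(200,160)),.146);print("kb",kb,kb.mean(0))
d=kb[0]+kb[1]-kb[2]-kb[3];print("bar ang",np.degrees(np.arctan2(d[1],d[0])))
E
```

```text
blk corners [[ 0.7124 -0.1506  0.03  ]
 [ 0.6476 -0.2263  0.03  ]
 [ 0.6045 -0.1882  0.03  ]
 [ 0.6683 -0.1124  0.03  ]] [np.float64(0.09964560810282679), np.float64(0.05754216671676093), np.float64(0.09909566660622986), np.float64(0.058247190585983766)]
(array([ 0.6582, -0.1694, -3.8494]), array([[ 0.1345, -0.4385],
       [ 0.2284, -0.3368],
       [-0.1405,  0.6441],
       [-0.2228,  0.1637]]))
side pred crop [[177.1544 212.4974]
 [136.151   84.6374]
 [283.7306 208.7316]
 [236.9792  81.1238]
 [128.248  342.8882]
 [ 66.5305 125.8106]
 [341.4059 335.253 ]
 [261.1924 118.9987]]
side meas (65,130),(130,345),(338,332); boss (137,90),(235,85),(278,213),(180,218)
jig [[ 0.5108  0.1094  0.036 ]
 [ 0.5315  0.0097  0.036 ]
 [ 0.472  -0.0034  0.036 ]
 [ 0.4496  0.0952  0.036 ]
 [ 0.5552 -0.0038  0.036 ]
 [ 0.4588 -0.0254  0.036 ]] [np.float64(0.10175046273169026), np.float64(0.060894218614689244), np.float64(0.10109555507654602), np.float64(0.06283265526644632)]
(array([0.4914, 0.0531, 0.2228]), array([[-0.8814, -0.2941],
       [ 0.2887, -1.3144],
       [ 0.7626,  0.3359],
       [-0.8608
[... 159 characters left out ...]
    [-0.7509, -0.2834],
       [ 1.1713,  0.1266],
       [-0.8575, -0.3734],
       [ 1.1404, -0.008 ],
       [-1.1637, -0.1556]]))
(array([0.4902, 0.0535, 0.2239]), array([[-1.0644,  0.2002],
       [ 0.104 , -0.8677],
       [ 0.6056,  0.786 ],
       [-1.016 ,  1.1264],
       [-0.0762,  0.2963],
       [ 0.1709,  0.7763],
       [ 0.7519, -0.6869],
       [ 0.9941,  0.5968],
       [-0.2155, -0.3853],
       [ 1.5264, -0.019 ],
       [-0.4505, -0.53  ],
       [ 1.6691, -0.2835],
       [-0.6358, -0.2849]]))
piv [[0.4584 0.1992 0.096 ]]
kb [[0.6439 0.206  0.146 ]
 [0.6378 0.1915 0.146 ]
 [0.5724 0.2129 0.146 ]
 [0.5804 0.229  0.146 ]] [0.6086 0.2099 0.146 ]
bar ang -19.018228406743212
```

```bash
cat > edge.py <<'E'
from h import *
from scipy.optimize import least_squares
from scipy.ndimage import map_coordinates, gaussian_filter
def W(L,p):
    c,s=np.cos(p[2]),np.sin(p[2]);L=np.asarray(L,float)
    return np.c_[L[:,0]*c-L[:,1]*s+p[0],L[:,0]*s+L[:,1]*c+p[1],L[:,2]]
def refine(imgs,segs,p,rad=3.0,it=6,verbose=True):
    """segs: (cam,A,B,inward local pt,sign) sign=+1: inside brighter"""
    p=np.array(p,float);G={n:gaussian_filter(cv2.cvtColor(i,6).astype(float),.6) for n,i in imgs.items()}
    for k in range(it):
        data=[]
        for si,(n,a,b,ins,sg) in enumerate(segs):
            t=np.linspace(.12,.88,25)[:,None];L=np.array(a)*(1-t)+np.array(b)*t
            uv=proj(n,W(L,p));d=uv[-1]-uv[0];d/=np.linalg.norm(d);nn=np.array([-d[1],d[0]])
            i=proj(n,W([ins],p))[0]
            if (i-uv.mean(0))@nn<0: nn=-nn
            o=np.arange(-rad,rad+.01,.1)
            P=uv[:,None]+o[:,None]*nn
            v=map_coordinates(G[n],[P[...,1],P[...,0]],order=3)
            g=np.gradient(v,axis=1)*sg
            j=g.argmax(1);ok=(g.max(1)>.3)&(j>0)&(j<len(o)-1)
            data.append((si,n,L[ok],uv[ok]+o[j[ok],None]*nn,nn))
        def r(q): return np.concatenate([(proj(n,W(L,q))-m)@nn for _,n,L,m,nn in data if len(L)])
        p=least_squares(r,p,loss='soft_l1',f_scale=.3).x
    if verbose:
        for si,n,L,m,nn in data:
            if len(L): e=(proj(n,W(L,p))-m)@nn; print(si,n,len(L),"mean %.2f sd %.2f"%(e.mean(),e.std()))
    return p
E
python3 - <<'E'
from edge import *
I={n:cv2.imread(f"pics/{n}0.png") for n in("top","side")}
for n in I:
    M=calibration(n)["camera_from_world"];print(n,-M[:3,:3].T@M[:3,3])
m=lambda *v:[x/1e3 for x in v]
def rect(n,hx,hy,z,sg,sides,ins=(0,0)):
    c=dict(px=(m(hx,-hy,z),m(hx,hy,z)),nx=(m(-hx,-hy,z),m(-hx,hy,z)),py=(m(-hx,hy,z),m(hx,hy,z)),ny=(m(-hx,-hy,z),m(hx,-hy,z)))
    return [(n,*c[s],m(0,0,z),sg) for s in sides.split()]
pb=[.6582,-.1694,-3.8494]
for nm in (["top"],["side"],["top","side"]):
    S=[]
    if "top" in nm:S+=rect("top",30,50,30,1,"px nx py ny")
    if "side" in nm:S+=rect("side",15,30,60,1,"px nx py ny")+rect("side",30,50,30,1,"px nx py ny")
    print(nm,refine(I,S,pb))
pj=[.4905,.0535,.222]
for nm in (["top"],["side"],["top","side"]):
    S=[]
    if "top" in nm:S+=rect("top",50,70,36,1,"px nx ny")+rect("top",32.5,52.5,36,-1,"px nx py ny")
    if "side" in nm:S+=rect("side",50,70,36,1,"px nx ny")+rect("side",32.5,52.5,36,-1,"px py")
    print(nm,refine(I,S,pj))
E
```

```text
top [0.4314 0.0265 0.9741]
side [ 0.0434 -0.5728  0.6165]
0 top 25 mean 0.08 sd 0.06
1 top 25 mean 0.08 sd 0.06
2 top 25 mean 0.04 sd 0.07
3 top 25 mean 0.04 sd 0.05
['top'] [ 0.6582 -0.1692 -3.8389]
0 side 25 mean 0.17 sd 0.08
1 side 25 mean 0.85 sd 0.44
2 side 25 mean 0.13 sd 0.08
3 side 25 mean 0.15 sd 0.06
4 side 25 mean 0.15 sd 0.11
5 side 25 mean 0.03 sd 0.07
6 side 25 mean 0.08 sd 0.11
7 side 9 mean 0.28 sd 0.09
['side'] [ 0.6565 -0.1688 -3.8388]
0 top 25 mean -0.29 sd 0.07
1 top 25 mean 0.45 sd 0.07
2 top 25 mean -0.09 sd 0.07
3 top 25 mean 0.16 sd 0.05
4 side 25 mean 0.41 sd 0.08
5 side 25 mean 0.62 sd 0.42
6 side 25 mean 0.26 sd 0.05
7 side 25 mean 0.01 sd 0.06
8 side 25 mean 0.40 sd 0.08
9 side 25 mean -0.20 sd 0.07
10 side 25 mean 0.23 sd 0.12
11 side 10 mean 0.40 sd 0.81
['top', 'side'] [ 0.6573 -0.1688 -3.837 ]Traceback (most recent call last):
  File "<stdin>", line 20, in <module>
  File "edge.py", line 24, in refine
    p=least_squares(r,p,loss='soft_l1',f_scale=.3).x
      ~~~~~~~~~~~~~^^^^^^^^^^^^^^^^^^^^^^^^^^^^^^^
    return func(*args, **kwargs)
    vector_fun =
[... 644 characters left out ...]
                             ^^^^^^^
    f = np.atleast_1d(self.fun(x, *self.args, **self.kwargs))
                      ~~~~~~~~^^^^^^^^^^^^^^^^^^^^^^^^^^^^^^
    return np.atleast_1d(self.fun(x))
                         ~~~~~~~~^^^
    return self.f(x, *self.args, **self.kwargs)
           ~~~~~~^^^^^^^^^^^^^^^^^^^^^^^^^^^^^^
  File "edge.py", line 23, in r
    def r(q): return np.concatenate([(proj(n,W(L,q))-m)@nn for _,n,L,m,nn in data if len(L)])
                                      ~~~~^^^^^^^^^^
  File "h.py", line 5, in proj
    c=calibration(n);P=np.atleast_2d(P);q=P@c["camera_from_world"][:3,:3].T+c["camera_from_world"][:3,3]
ValueError: time passes only in moves, steps and waits
```

```bash
python3 - <<'E'
import pickle
from plant import calibration
pickle.dump({n:calibration(n) for n in("top","side")},open("cal.pkl","wb"))
s=open("h.py").read().replace("snapshot, calibration","snapshot").replace("np.set_print","import pickle\n_C=pickle.load(open('cal.pkl','rb'))\ncalibration=lambda n:_C[n]\nnp.set_print")
open("h.py","w").write(s)
open("edge.py","a").write('''
m=lambda *v:[x/1e3 for x in v]
def rect(n,hx,hy,z,sg,sides,ins=(0,0)):
    c=dict(px=(m(hx,-hy,z),m(hx,hy,z)),nx=(m(-hx,-hy,z),m(-hx,hy,z)),py=(m(-hx,hy,z),m(hx,hy,z)),ny=(m(-hx,-hy,z),m(hx,-hy,z)))
    return [(n,*c[s],m(0,0,z),sg) for s in sides.split()]
''')
E
python3 - <<'E'
from edge import *
I={n:cv2.imread(f"pics/{n}0.png") for n in("top","side")}
pj=[.4905,.0535,.222]
for nm in (["top"],["side"],["top","side"]):
    S=[]
    if "top" in nm:S+=rect("top",50,70,36,1,"px nx ny")+rect("top",32.5,52.5,36,-1,"px nx py ny")
    if "side" in nm:S+=rect("side",50,70,36,1,"px nx ny")+rect("side",32.5,52.5,36,-1,"px py")
    p=refine(I,S,pj);print(nm,p,W([[0,.15,0]],p))
# strap pivot->handle/knob direction from top (z=.146 knob bar, strap edges)
pv=W([[0,.15,0]],p)[0]
S=[("top",[.0,.015,.09],[.0,.015,.09],[0,0,.09],1)]
st=[("top",[.03,s*.015,.09],[.115,s*.015,.09],[.07,0,.09],1) for s in(1,-1)]
q=refine(I,st,[.4575,.1995,np.radians(5)]);print("strap",q,np.degrees(q[2]))
q=refine(I,rect("top",35,9,146,1,"px nx py ny"),[.6086,.2099,np.radians(-19)]);print("bar",q,np.degrees(q[2]))
E
```

```text
0 top 25 mean 0.14 sd 0.09
1 top 25 mean -0.01 sd 0.12
2 top 25 mean -0.10 sd 0.10
3 top 25 mean 0.22 sd 0.13
4 top 25 mean 0.87 sd 0.15
5 top 25 mean 0.16 sd 0.07
6 top 25 mean 0.36 sd 0.13
['top'] [0.4916 0.0536 0.2186] [[0.4591 0.2001 0.    ]]
0 side 25 mean 0.18 sd 0.10
1 side 25 mean 0.12 sd 0.08
2 side 25 mean 0.09 sd 0.10
3 side 25 mean -0.02 sd 0.08
4 side 25 mean 0.10 sd 0.09
['side'] [0.4904 0.0554 0.2185] [[0.4578 0.2019 0.    ]]
0 top 25 mean 0.27 sd 0.08
1 top 25 mean -0.12 sd 0.11
2 top 25 mean 0.09 sd 0.11
3 top 25 mean 0.33 sd 0.12
4 top 25 mean 0.75 sd 0.14
5 top 25 mean -0.03 sd 0.08
6 top 25 mean 0.57 sd 0.12
7 side 25 mean 0.03 sd 0.10
8 side 25 mean 0.28 sd 0.09
9 side 25 mean -0.42 sd 0.10
10 side 25 mean -0.16 sd 0.07
11 side 25 mean 0.53 sd 0.08
['top', 'side'] [0.4912 0.054  0.2182] [[0.4588 0.2005 0.    ]]Traceback (most recent call last):
  File "<stdin>", line 13, in <module>
  File "edge.py", line 24, in refine
    p=least_squares(r,p,loss='soft_l1',f_scale=.3).x
      ~~~~~~~~~~~~~^^^^^^^^^^^^^^^^^^^^^^^^^^^^^^^
    return func(*args, **kwargs)
    vector_fun = VectorFunction(
        fun_wrapped,
    ...<6 lines>...
        workers=workers
    )
    self._update_fun()
    ~~~~~~~~~~~~~~~~^^
    self.f = self.fun_wrapped(xp_copy(self.x))
             ~~~~~~~~~~~~~~~~^^^^^^^^^^^^^^^^^
    return np.atleast_1d(self.fun(x))
                         ~~~~~~~~^^^
    return self.f(x, *self.args, **self.kwargs)
           ~~~~~~^^^^^^^^^^^^^^^^^^^^^^^^^^^^^^
  File "edge.py", line 23, in r
    def r(q): return np.concatenate([(proj(n,W(L,q))-m)@nn for _,n,L,m,nn in data if len(L)])
                     ~~~~~~~~~~~~~~^^^^^^^^^^^^^^^^^^^^^^^^^^^^^^^^^^^^^^^^^^^^^^^^^^^^^^^^^^
ValueError: need at least one array to concatenate
```

```bash
cat > mv.py <<'E'
import sys
from h import *
from scipy.spatial.transform import Rotation as R
def plan(x,y,z,yaw,n,g,cmd=None,dec=2):
    """print n rows from the measured (or given) pose to target, tool down, linear"""
    if cmd is None:
        o=telemetry.get_obs();p=o["tool_pos"];yw=o["orientation"][2]
    else: p,yw=np.array(cmd[:3]),cmd[3]
    dy=(yaw-yw+180)%360-180
    d=(np.array([x,y,z])-p)/n
    rows=[]
    for k in range(n):
        a=np.radians(yw+dy*k/n);c,s=np.cos(a),np.sin(a)
        t=[d[0]*c+d[1]*s,d[0]*s-d[1]*c,-d[2]]
        rows.append("%g %s 0 0 %g"%(g," ".join("%g"%round(v*100,dec) for v in t),round(-dy/n,1)))
    for i in range(0,n,12): print("; ".join(rows[i:i+12]));print()
if __name__=="__main__":
    a=[float(v) for v in sys.argv[1:7]]; plan(*a[:4],int(a[4]),a[5],dec=2)
def st():
    o=telemetry.get_obs();print({k:np.round(o[k],4) for k in("clock","tool_pos","orientation","force","moment","opening","joint_pos")})
E
python3 mv.py .6575 -.169 .15 -130 26 8.7
```

```text
8.7 2.56 2.06 0.29 0 0 4; 8.7 2.69 1.88 0.29 0 0 4; 8.7 2.82 1.68 0.29 0 0 4; 8.7 2.93 1.48 0.29 0 0 4; 8.7 3.02 1.28 0.29 0 0 4; 8.7 3.11 1.06 0.29 0 0 4; 8.7 3.17 0.84 0.29 0 0 4; 8.7 3.22 0.62 0.29 0 0 4; 8.7 3.26 0.4 0.29 0 0 4; 8.7 3.28 0.17 0.29 0 0 4; 8.7 3.28 -0.06 0.29 0 0 4; 8.7 3.27 -0.29 0.29 0 0 4

8.7 3.24 -0.52 0.29 0 0 4; 8.7 3.2 -0.74 0.29 0 0 4; 8.7 3.14 -0.96 0.29 0 0 4; 8.7 3.06 -1.18 0.29 0 0 4; 8.7 2.98 -1.39 0.29 0 0 4; 8.7 2.87 -1.59 0.29 0 0 4; 8.7 2.75 -1.79 0.29 0 0 4; 8.7 2.62 -1.97 0.29 0 0 4; 8.7 2.48 -2.15 0.29 0 0 4; 8.7 2.32 -2.32 0.29 0 0 4; 8.7 2.16 -2.47 0.29 0 0 4; 8.7 1.98 -2.62 0.29 0 0 4

8.7 1.79 -2.75 0.29 0 0 4; 8.7 1.6 -2.87 0.29 0 0 4
```

Request:
step_arm(
  plan="8.7 2.6 2.1 0.1 0 0 4; 8.7 2.7 1.9 0.1 0 0 4; 8.7 2.8 1.7 0.1 0 0 4; 8.7 2.9 1.5 0.1 0 0 4; 8.7 3.0 1.3 0.1 0 0 4; 8.7 3.1 1.1 0.1 0 0 4; 8.7 3.2 0.8 0.1 0 0 4; 8.7 3.2 0.6 0.1 0 0 4; 8.7 3.3 0.4 0.1 0 0 4; 8.7 3.3 0.2 0.1 0 0 4; 8.7 3.3 -0.1 0.1 0 0 4; 8.7 3.3 -0.3 0.1 0 0 4",
)

```text
clock: 1.1
tool_pos: [0.4643, 0.2449, 0.2144]
orientation: [180.0, -0.0, -74.4]
force: [0.3, -0.1, -1.5]
opening: 0.0871
```

Request:
step_arm(
  plan="8.7 3.2 -0.5 0.3 0 0 4; 8.7 3.2 -0.7 0.3 0 0 4; 8.7 3.1 -1.0 0.3 0 0 4; 8.7 3.1 -1.2 0.3 0 0 4; 8.7 3.0 -1.4 0.3 0 0 4; 8.7 2.9 -1.6 0.3 0 0 4; 8.7 2.8 -1.8 0.3 0 0 4; 8.7 2.6 -2.0 0.3 0 0 4; 8.7 2.5 -2.2 0.3 0 0 4; 8.7 2.3 -2.3 0.3 0 0 4; 8.7 2.2 -2.5 0.3 0 0 4; 8.7 2.0 -2.6 0.3 0 0 4",
)

```text
clock: 2.1
tool_pos: [0.6299, -0.114, 0.178]
orientation: [180.0, -0.0, -122.4]
force: [0.8, 0.1, 0.7]
opening: 0.087
```

Request:
step_arm(
  plan="8.7 1.8 -2.7 0.5 0 0 4; 8.7 1.6 -2.9 0.5 0 0 4; 8.7 0 0 0.5 0 0 0; 8.7 0 0 0 0 0 0",
)

```text
clock: 2.43
tool_pos: [0.656, -0.1737, 0.161]
orientation: [179.8, -0.1, -130.4]
force: [-0.8, 0.6, 0.2]
opening: 0.087
```

```bash
python3 mv.py .6575 -.169 .10 -130 4 8.7; python3 -c "
from mv import *
st();cv2.imwrite('pics/top1.png',snapshot('top'));cv2.imwrite('pics/side1.png',snapshot('side'))"
```

```text
8.7 -0.11 0.05 1.53 0 0 -0.1; 8.7 -0.11 0.05 1.53 0 0 -0.1; 8.7 -0.11 0.05 1.53 0 0 -0.1; 8.7 -0.11 0.05 1.53 0 0 -0.1

{'clock': np.float64(2.4333), 'tool_pos': array([ 0.656 , -0.1737,  0.161 ]), 'orientation': array([ 179.8271,   -0.1158, -130.4079]), 'force': array([-0.8159,  0.563 ,  0.1705]), 'moment': array([ 0.1343, -0.0788, -0.0259]), 'opening': np.float64(0.087), 'joint_pos': array([  1.5665,  23.4919,  -3.6368,  -0.0331, -63.0773, -41.9596])}
```

Request:
step_arm(
  plan="8.7 -0.1 0.1 3 0 0 -0.1; 8.7 -0.1 0.1 3 0 0 -0.1; 8.7 -0.1 0 3 0 0 -0.1; 8.7 -0.1 0 2 0 0 -0.1; 8.7 0 0 1.2 0 0 0; 8.7 0 0 0 0 0 0; 8.7 0 0 0 0 0 0",
)

```text
clock: 3.12
tool_pos: [0.6582, -0.1671, 0.0423]
orientation: [-180.0, -0.0, -129.7]
force: [0.6, -0.5, 0.4]
opening: 0.0872
```

```bash
python3 -c "
from mv import *
st();a=snapshot('top');b=snapshot('side');crop(a,330,130,130,100,5,'pics/t2.png');crop(b,320,190,100,90,6,'pics/s2.png')"
```

```text
{'clock': np.float64(3.1167), 'tool_pos': array([ 0.6582, -0.1671,  0.0423]), 'orientation': array([-179.9805,   -0.0093, -129.7426]), 'force': array([ 0.6364, -0.5329,  0.4005]), 'moment': array([ 0.0329, -0.1446, -0.0236]), 'opening': np.float64(0.0872), 'joint_pos': array([  2.1756,  29.7542, -10.7045,   0.0262, -49.533 , -41.9353])}
```

View pics/s2.png

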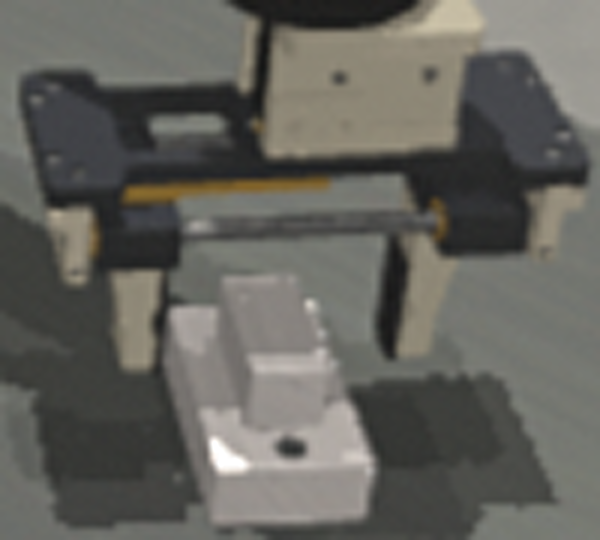

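Request:
step_arm(
  plan="8.7 0.2 0 0.6 0 0 0.2; 8.7 0 0 0 0 0 0; 2 0 0 0 0 0 0; 2 0 0 0 0 0 0; 2 0 0 0 0 0 0; 2 0 0 0 0 0 0; 2 0 0 0 0 0 0; 2 0 0 0 0 0 0; 2 0 0 0 0 0 0; 2 0 0 0 0 0 0; 2 0 0 0 0 0 0",
)

```text
clock: 4.13
tool_pos: [0.6566, -0.1692, 0.0355]
orientation: [180.0, -0.0, -130.0]
force: [-0.1, 0.4, -1.6]
opening: 0.0327
```

Request:
step_arm(
  plan="2 0 0 0 0 0 0; 2 0 0 0 0 0 0; 2 0 0 -2 0 0 0; 2 0 0 -3 0 0 0; 2 0 0 -2.5 0 0 0; 2 0 0 0 0 0 0",
)

```text
clock: 4.63
tool_pos: [0.6593, -0.1696, 0.1159]
orientation: [-179.6, 0.2, -130.0]
force: [1.7, 0.3, -2.2]
opening: 0.0302
```

```bash
python3 -c "
from mv import *
st();plan(.4912,.0542,.105,-77.5,14,2,dec=1)"
```

```text
{'clock': np.float64(4.6333), 'tool_pos': array([ 0.6593, -0.1696,  0.1159]), 'orientation': array([-179.6499,    0.2108, -129.9795]), 'force': array([ 1.7042,  0.2949, -2.2319]), 'moment': array([ 0.0032, -0.5239,  0.0292]), 'opening': np.float64(0.0302), 'joint_pos': array([  1.9791,  25.4706,  -6.909 ,   0.0919, -57.2191, -42.0087])}
2 -0.5 1.9 0.1 0 0 -3.7; 2 -0.6 1.9 0.1 0 0 -3.7; 2 -0.7 1.9 0.1 0 0 -3.7; 2 -0.8 1.8 0.1 0 0 -3.7; 2 -0.9 1.8 0.1 0 0 -3.7; 2 -1.1 1.7 0.1 0 0 -3.7; 2 -1.2 1.6 0.1 0 0 -3.7; 2 -1.3 1.5 0.1 0 0 -3.7; 2 -1.4 1.5 0.1 0 0 -3.7; 2 -1.5 1.4 0.1 0 0 -3.7; 2 -1.5 1.3 0.1 0 0 -3.7; 2 -1.6 1.2 0.1 0 0 -3.7

2 -1.7 1.1 0.1 0 0 -3.7; 2 -1.8 0.9 0.1 0 0 -3.7
```

Request:
step_arm(
  plan="2 -0.5 1.9 0 0 0 -3.7; 2 -0.6 1.9 0 0 0 -3.7; 2 -0.7 1.9 0 0 0 -3.7; 2 -0.8 1.8 0 0 0 -3.7; 2 -0.9 1.8 0 0 0 -3.7; 2 -1.1 1.7 0 0 0 -3.7; 2 -1.2 1.6 0 0 0 -3.7; 2 -1.3 1.5 0 0 0 -3.7; 2 -1.4 1.5 0 0 0 -3.7; 2 -1.5 1.4 0 0 0 -3.8; 2 -1.5 1.3 0 0 0 -3.8; 2 -1.6 1.2 0 0 0 -3.8",
)

```text
clock: 5.63
tool_pos: [0.5119, 0.0246, 0.1096]
orientation: [179.9, 0.0, -85.2]
force: [0.6, 0.3, -4.4]
opening: 0.03
```

Request:
step_arm(
  plan="2 -1.7 1.1 0 0 0 -3.8; 2 -1.8 0.9 0 0 0 -3.8; 2 0 0 0 0 0 0; 2 0 0 0 0 0 0; 2 0 0 0 0 0 0; 2 0 0 0 0 0 0",
)

```text
clock: 6.13
tool_pos: [0.4895, 0.0563, 0.1102]
orientation: [180.0, -0.0, -77.8]
force: [0.5, -0.3, -4.3]
opening: 0.0295
```

```bash
python3 -c "
from mv import *
st();plan(.4912,.0542,.075,-77.5,3,2,dec=2);b=snapshot('side');cv2.imwrite('pics/side3.png',b);crop(b,150,100,150,140,4,'pics/s3.png')"
```

```text
{'clock': np.float64(6.1333), 'tool_pos': array([0.4895, 0.0563, 0.1102]), 'orientation': array([179.9613,  -0.0058, -77.7947]), 'force': array([ 0.5195, -0.3175, -4.2733]), 'moment': array([ 0.06  , -0.05  ,  0.0041]), 'opening': np.float64(0.0295), 'joint_pos': array([ 29.4584,   9.9005, -30.9405,  -0.0078, -49.1976, -17.248 ])}
2 0.08 -0.04 1.17 0 0 -0.1; 2 0.08 -0.04 1.17 0 0 -0.1; 2 0.08 -0.04 1.17 0 0 -0.1
```

View pics/s3.png

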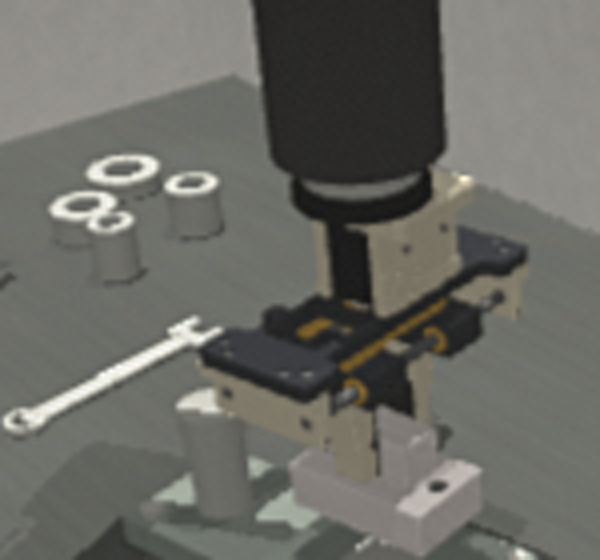

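Request:
step_arm(
  plan="2 0.1 -0.1 1 0 0 -0.1; 2 0.1 0 1 0 0 -0.1; 2 0 0 1 0 0 0; 2 0 0 0.3 0 0 0; 2 0 0 0 0 0 0; 2 0 0 0 0 0 0",
)

```text
clock: 6.68
tool_pos: [0.4908, 0.0546, 0.077]
orientation: [179.9, -0.0, -77.5]
force: [-0.6, 0.9, -3.7]
opening: 0.0299
```

```bash
python3 -c "
from mv import *
st();b=snapshot('side');a=snapshot('top');cv2.imwrite('pics/side4.png',b);cv2.imwrite('pics/top4.png',a);crop(b,180,170,120,100,6,'pics/s4.png');crop(a,220,190,120,100,6,'pics/t4.png')"
```

```text
{'clock': np.float64(6.6833), 'tool_pos': array([0.4908, 0.0546, 0.077 ]), 'orientation': array([179.9354,  -0.0257, -77.5487]), 'force': array([-0.5571,  0.8648, -3.6541]), 'moment': array([ 0.0812, -0.011 ,  0.047 ]), 'opening': np.float64(0.0299), 'joint_pos': array([ 29.2015,  12.5624, -32.9859,   0.0085, -44.521 , -16.7563])}
```

View pics/s4.png

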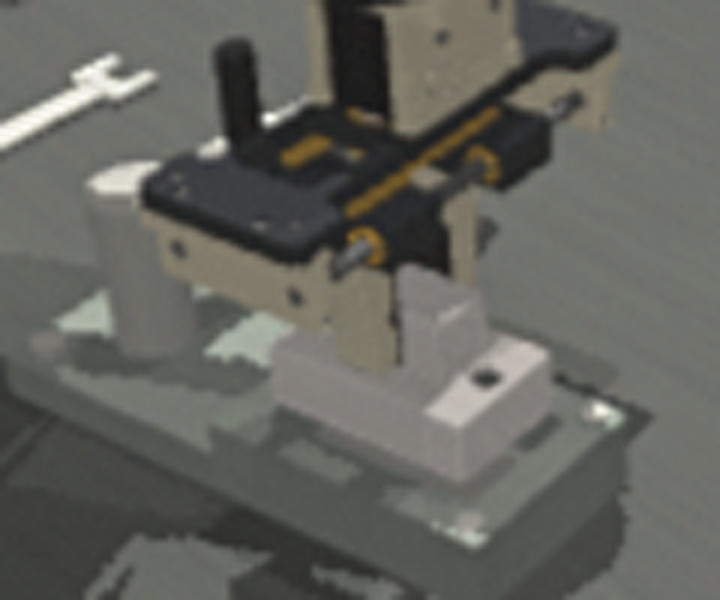

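View pics/t4.png

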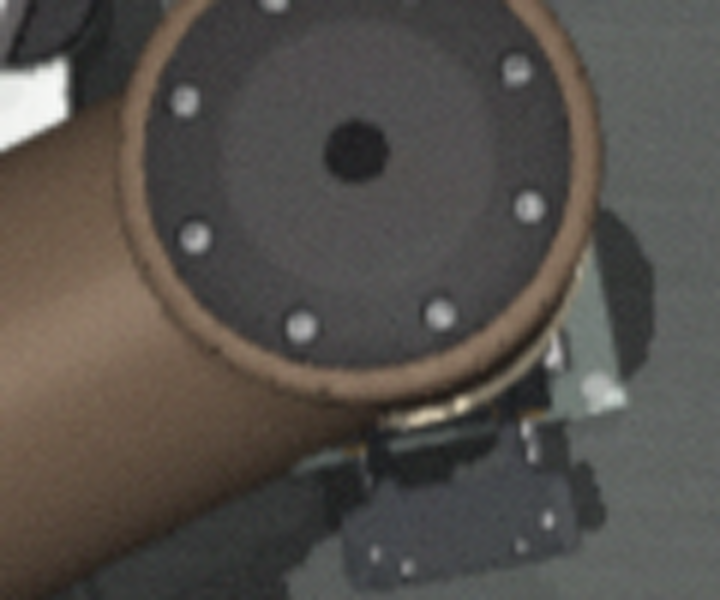

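```bash
cat > blkfit.py <<'E'
from edge import *
def blk(img,zb,p0,which="all"):
    z=zb*1e3
    S=[s for s in rect("side",30,50,z,1,"nx ny")]          # bottom edges vs jig
    S+=rect("side",30,50,z+30,1,"px ny")
    return refine({"side":img},S,p0,rad=2.5)
def over(img,p,zb,fn,u,v,w,h,s):
    a=cv2.resize(img[v:v+h,u:u+w],None,fx=s,fy=s,interpolation=cv2.INTER_CUBIC)
    for hx,hy,z in((30,50,0),(30,50,30),(15,30,60)):
        L=[m(i*hx,j*hy,zb*1e3+z) for i,j in((1,1),(1,-1),(-1,-1),(-1,1))]
        q=((proj("side",W(L,p))-[u,v]+.5)*s-.5).astype(int)
        cv2.polylines(a,[q],True,(0,0,255),1)
    for hx,hy in((50,70),(32.5,52.5)):
        L=[m(i*hx,j*hy,36) for i,j in((1,1),(1,-1),(-1,-1),(-1,1))]
        q=((proj("side",W(L,[.4908,.0545,.2185]))-[u,v]+.5)*s-.5).astype(int)
        cv2.polylines(a,[q],True,(0,255,0),1)
    cv2.imwrite(fn,a)
E
python3 - <<'E'
from blkfit import *
i=cv2.imread("pics/side4.png");p0=[.4908,.0546,np.radians(12.5)]
p=blk(i,.0415,p0);print(p)
over(i,p0,.0415,"pics/o4.png",180,170,120,100,6)
E
```

```text
0 side 25 mean -0.04 sd 0.12
1 side 25 mean -0.35 sd 0.18
2 side 14 mean 0.05 sd 0.95
3 side 25 mean 0.32 sd 0.11
[0.4911 0.0576 0.2098]
```

View pics/o4.png

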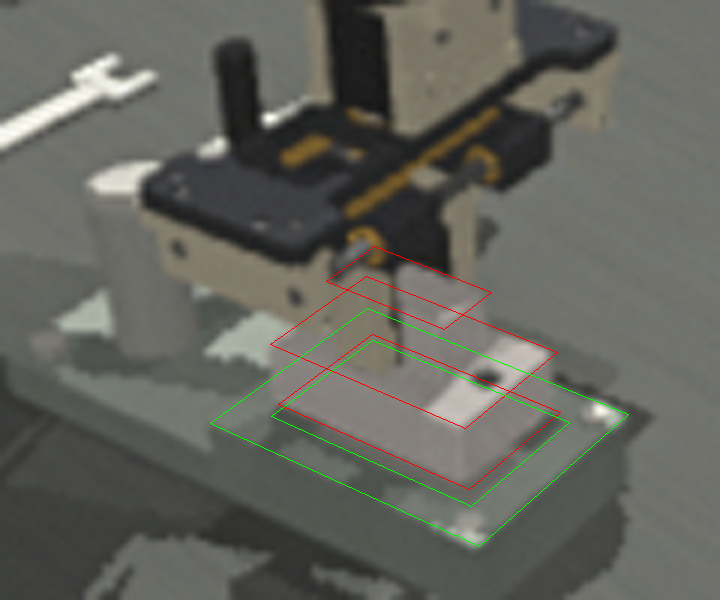

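Run:
```python
from blkfit import *
i=cv2.imread("pics/side4.png");p0=[.4910,.0570,np.radians(12.5)]
V=lambda x,y,z:("side",m(x,y,z+4),m(x,y,z+26),m(0,0,z+15),1)
for zb in(.0395,.0405,.0415,.0425,.0435,.0445):
    z=zb*1e3
    S=rect("side",30,50,z,1,"nx ny")+rect("side",30,50,z+30,1,"ny")+[V(30,-50,z),V(-30,50,z)]
    print(zb,refine({"side":i},S,p0,rad=2.0))
```

```text
0 side 25 mean -0.19 sd 0.08
1 side 25 mean -0.14 sd 0.22
2 side 25 mean 0.48 sd 0.11
3 side 22 mean -0.01 sd 0.71
4 side 21 mean 0.58 sd 0.78
0.0395 [0.4919 0.06   0.2315]
0 side 25 mean -0.18 sd 0.07
1 side 25 mean -0.15 sd 0.23
2 side 25 mean 0.50 sd 0.10
3 side 22 mean -0.03 sd 0.71
4 side 21 mean 0.55 sd 0.78
0.0405 [0.4912 0.059  0.2295]
0 side 25 mean -0.18 sd 0.06
1 side 25 mean -0.16 sd 0.22
2 side 25 mean 0.54 sd 0.09
3 side 22 mean -0.05 sd 0.70
4 side 22 mean 0.57 sd 0.82
0.0415 [0.4905 0.0581 0.2277]
0 side 25 mean -0.18 sd 0.07
1 side 25 mean -0.15 sd 0.22
2 side 25 mean 0.55 sd 0.09
3 side 22 mean -0.08 sd 0.70
4 side 22 mean 0.61 sd 0.85
0.0425 [0.4898 0.0571 0.2261]
0 side 25 mean -0.17 sd 0.07
1 side 25 mean -0.16 sd 0.19
2 side 25 mean 0.56 sd 0.08
3 side 22 mean -0.10 sd 0.71
4 side 22 mean 0.58 sd 0.85
0.0435 [0.489  0.0561 0.2244]
0 side 25 mean -0.17 sd 0.07
1 side 25 mean -0.16 sd 0.19
2 side 25 mean 0.56 sd 0.08
3 side 22 mean -0.15 sd 0.70
4 side 22 mean 0.57 sd 0.86
0.0445 [0.4883 0.0551 0.222 ]
```

Request:
step_arm(
  plan="2 0.1 0 0.2 0 0 0; 2 0 0 0.2 0 0 0; 2 0 0 0 0 0 0; 2 0 0 0 0 0 0",
)

```text
clock: 7.12
tool_pos: [0.4911, 0.0539, 0.0736]
orientation: [-180.0, 0.0, -77.5]
force: [-0.0, -0.7, -4.1]
opening: 0.0297
```

```bash
python3 -c "
from mv import *
from blkfit import *
st();b=snapshot('side');cv2.imwrite('pics/side5.png',b);crop(b,215,205,80,60,10,'pics/s5.png')
o=telemetry.get_obs();p=[*o['tool_pos'][:2],np.radians(12.5)];zb=o['tool_pos'][2]-.0355
print(zb,blk(b,zb,p))"
```

```text
{'clock': np.float64(7.1167), 'tool_pos': array([0.4911, 0.0539, 0.0736]), 'orientation': array([-179.9993,    0.0007,  -77.5299]), 'force': array([-0.0106, -0.7109, -4.1303]), 'moment': array([ 0.0377, -0.0794,  0.0066]), 'opening': np.float64(0.0297), 'joint_pos': array([ 29.1073,  12.8272, -33.2231,  -0.0008, -43.9489, -16.6366])}
0 side 25 mean -0.08 sd 0.16
1 side 25 mean -0.37 sd 0.12
2 side 15 mean -0.25 sd 1.02
3 side 25 mean 0.36 sd 0.12
0.03812994762949622 [0.4907 0.0568 0.2042]
```

View pics/s5.png

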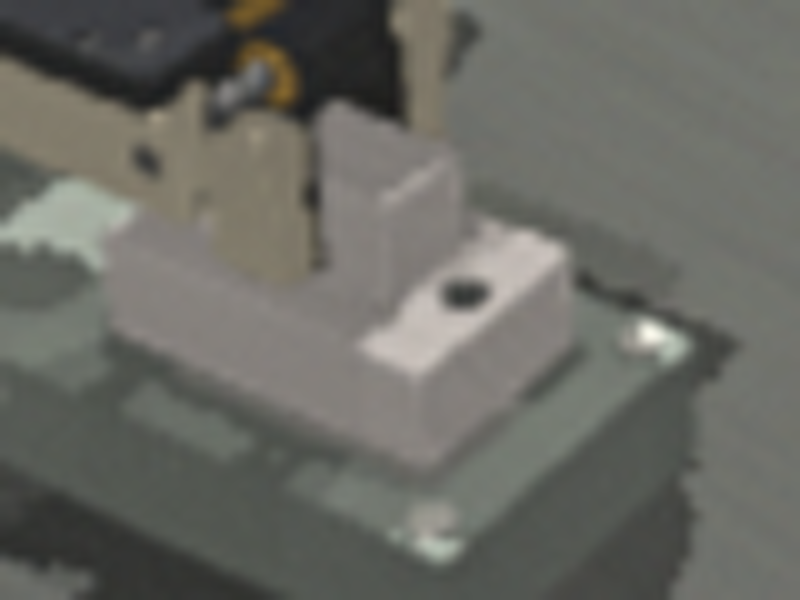

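Request:
step_arm(
  plan="2 0 0 0.2 0 0 0; 2 0 0 0.2 0 0 0; 2 0 0 0.2 0 0 0; 2 0 0 0 0 0 0",
)

```text
clock: 7.5
tool_pos: [0.4909, 0.0538, 0.0671]
orientation: [180.0, -0.0, -77.5]
force: [0.8, -0.0, -4.5]
opening: 0.0298
```

Request:
step_arm(
  plan="2 0 0 0.4 0 0 0; 2 0 0 0.4 0 0 0; 2 0 0 0.4 0 0 0; 2 0 0 0.3 0 0 0; 2 0 0 0 0 0 0; 2 0 0 0 0 0 0",
)

```text
clock: 8.0
tool_pos: [0.491, 0.0538, 0.0523]
orientation: [180.0, -0.0, -77.5]
force: [-0.5, -0.2, -3.3]
opening: 0.0295
```

Request:
step_arm(
  plan="2 0 0 0.2 0 0 0; 2 0 0 0.1 0 0 0; 2 0 0 0.1 0 0 0; 2 0 0 0.1 0 0 0; 2 0 0 0 0 0 0; 2 0 0 0 0 0 0",
)

```text
clock: 8.5
tool_pos: [0.4913, 0.054, 0.0481]
orientation: [-180.0, -0.0, -77.5]
force: [-3.6, 0.7, 4.9]
opening: 0.0301
```

Request:
step_arm(
  plan="2 0 0 0.1 0 0 0; 2 0 0 0.1 0 0 0; 2 0 0 0.1 0 0 0; 2 0 0 0.1 0 0 0; 2 0 0 0 0 0 0",
)

```text
clock: 8.92
tool_pos: [0.4913, 0.054, 0.0439]
orientation: [-180.0, -0.0, -77.5]
force: [-1.5, -0.6, 3.8]
opening: 0.0298
```

Request:
step_arm(
  plan="2 0 0 0.1 0 0 0; 2 0 0 0.1 0 0 0; 2 0 0 0.1 0 0 0; 2 0 0 0 0 0 0",
)

```text
clock: 9.25
tool_pos: [0.4914, 0.054, 0.0414]
orientation: [-180.0, -0.0, -77.5]
force: [-4.4, -0.0, 11.1]
opening: 0.0297
```

Request:
step_arm(
  plan="2 0 0 0.1 0 0 0; 2 0 0 0.1 0 0 0; 2 0 0 0 0 0 0; 2 0 0 0 0 0 0",
)

```text
clock: 9.58
tool_pos: [0.4916, 0.054, 0.0412]
orientation: [-179.9, -0.0, -77.5]
force: [-12.7, 1.0, 33.6]
opening: 0.0299
```

Request:
step_arm(
  plan="2 0 0 -0.2 0 0 0; 2 0 0 0 0 0 0; 5.5 0 0 0 0 0 0; 5.5 0 0 0 0 0 0; 5.5 0 0 0 0 0 0; 5.5 0 0 0 0 0 0; 5.5 0 0 -1 0 0 0; 5.5 0 0 -3 0 0 0; 5.5 0 0 -3.5 0 0 0; 5.5 0 0 -3.5 0 0 0; 5.5 0 0 -3.5 0 0 0; 5.5 0 0 0 0 0 0",
)

```text
clock: 10.58
tool_pos: [0.4949, 0.055, 0.1925]
orientation: [-179.4, 0.0, -77.5]
force: [1.7, 0.5, -0.1]
opening: 0.0552
```

```bash
python3 -c "
from mv import *
from blkfit import *
st();b=snapshot('side');cv2.imwrite('pics/side6.png',b);crop(b,170,150,130,120,6,'pics/s6.png')"
```

```text
{'clock': np.float64(10.5833), 'tool_pos': array([0.4949, 0.055 , 0.1925]), 'orientation': array([-179.3927,    0.0418,  -77.4542]), 'force': array([ 1.6553,  0.4811, -0.1476]), 'moment': array([ 0.1963, -0.2968,  0.0098]), 'opening': np.float64(0.0552), 'joint_pos': array([ 29.1056,   4.8976, -24.5845,   0.1537, -59.9241, -16.6364])}
```

View pics/s6.png

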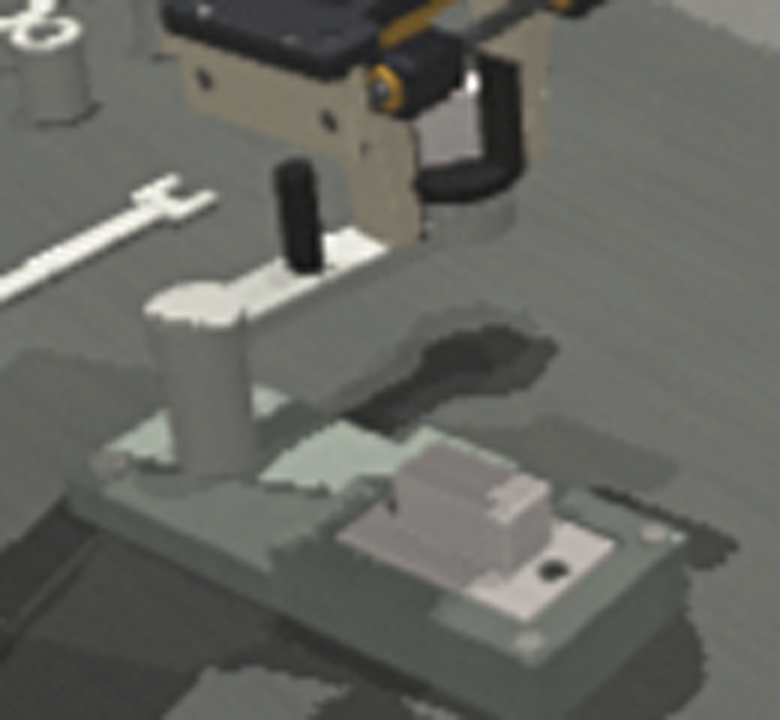

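Run:
```python
from fit import *
w=unproj("top",px([(108,250),(188,250),(112,470),(188,470)],6,(200,160)),.09);a=(w[0]+w[1])/2;b=(w[2]+w[3])/2
print(w,a,b,np.degrees(np.arctan2(*(a-b)[1::-1])))
w=unproj("top",px([(118,388)],6,(200,160)),.14);print("pin top?",w)
from edge import *
I={"top":cv2.imread("pics/top0.png")}
q=refine(I,rect("top",35,9,146,1,"px nx py ny"),[.6086,.2099,np.radians(-19)]);print("bar",q,np.degrees(q[2]))
```

```text
[[0.5773 0.2234 0.09  ]
 [0.578  0.1926 0.09  ]
 [0.4931 0.217  0.09  ]
 [0.4938 0.1882 0.09  ]] [0.5777 0.208  0.09  ] [0.4935 0.2026 0.09  ] 3.6239956297644143
pin top? [[0.519  0.2058 0.14  ]]
0 top 25 mean -0.06 sd 0.07
1 top 25 mean -0.06 sd 0.08
2 top 25 mean -0.12 sd 0.09
3 top 25 mean -0.11 sd 0.07
bar [ 0.6086  0.2107 -0.3263] -18.69676590207132
```

```bash
python3 -c "
from mv import *
plan(.5186,.2047,.17,3.6,14,5.5,dec=1)"
```

```text
5.5 -1 -0.4 0.1 0 0 -5.8; 5.5 -1 -0.5 0.1 0 0 -5.8; 5.5 -0.9 -0.6 0.1 0 0 -5.8; 5.5 -0.8 -0.7 0.1 0 0 -5.8; 5.5 -0.8 -0.8 0.1 0 0 -5.8; 5.5 -0.7 -0.8 0.1 0 0 -5.8; 5.5 -0.6 -0.9 0.1 0 0 -5.8; 5.5 -0.5 -1 0.1 0 0 -5.8; 5.5 -0.4 -1 0.1 0 0 -5.8; 5.5 -0.3 -1 0.1 0 0 -5.8; 5.5 -0.2 -1.1 0.1 0 0 -5.8; 5.5 -0.1 -1.1 0.1 0 0 -5.8

5.5 0 -1.1 0.1 0 0 -5.8; 5.5 0.1 -1.1 0.1 0 0 -5.8
```

Request:
step_arm(
  plan="5.5 -1 -0.4 0 0 0 -5.8; 5.5 -1 -0.5 0 0 0 -5.8; 5.5 -0.9 -0.6 0 0 0 -5.8; 5.5 -0.8 -0.7 0 0 0 -5.8; 5.5 -0.8 -0.8 0 0 0 -5.8; 5.5 -0.7 -0.8 0 0 0 -5.8; 5.5 -0.6 -0.9 0 0 0 -5.8; 5.5 -0.5 -1 0 0 0 -5.8; 5.5 -0.4 -1 0 0 0 -5.8; 5.5 -0.3 -1 0 0 0 -5.8; 5.5 -0.2 -1.1 0 0 0 -5.8; 5.5 -0.1 -1.1 0 0 0 -5.8",
)

```text
clock: 11.63
tool_pos: [0.5116, 0.1832, 0.1842]
orientation: [179.9, 0.1, -7.7]
force: [0.9, -0.9, -0.2]
opening: 0.0548
```

Request:
step_arm(
  plan="5.5 0 -1.1 0 0 0 -5.8; 5.5 0.1 -1.1 0 0 0 -5.8; 5.5 0 0 0 0 0 0; 5.5 0 0 0 0 0 0; 5.5 0 0 0 0 0 0",
)

```text
clock: 12.05
tool_pos: [0.5145, 0.2044, 0.1847]
orientation: [180.0, 0.1, 3.5]
force: [-0.3, 0.6, -0.0]
opening: 0.055
```

```bash
python3 -c "
from mv import *
st();plan(.5186,.2047,.105,3.6,4,5.5,dec=2);b=snapshot('side');cv2.imwrite('pics/side7.png',b);crop(b,170,100,130,120,5,'pics/s7.png')"
```

```text
{'clock': np.float64(12.05), 'tool_pos': array([0.5145, 0.2044, 0.1847]), 'orientation': array([179.9536,   0.0776,   3.518 ]), 'force': array([-0.2798,  0.5618, -0.0249]), 'moment': array([-0.0837, -0.0082, -0.0011]), 'opening': np.float64(0.055), 'joint_pos': array([ 41.9247,  11.0633, -18.1743,  -0.0135, -60.8521,  51.5998])}
5.5 0.1 -0 1.99 0 0 -0; 5.5 0.1 -0 1.99 0 0 -0; 5.5 0.1 -0 1.99 0 0 -0; 5.5 0.1 -0 1.99 0 0 -0
```

View pics/s7.png

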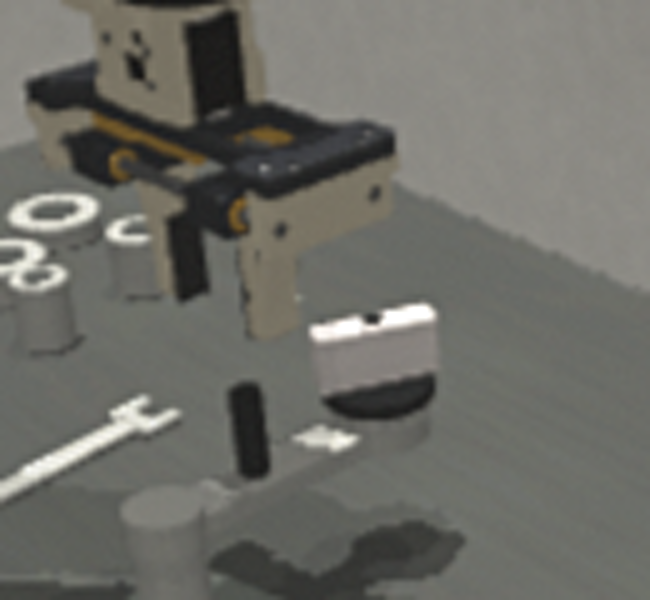

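Request:
step_arm(
  plan="5.5 0.1 0 2 0 0 0; 5.5 0.1 0 2 0 0 0; 5.5 0.1 0 2 0 0 0; 5.5 0.1 0 2 0 0 0; 2.4 0 0 0 0 0 0; 2.4 0 0 0 0 0 0; 2.4 0 0 0 0 0 0; 2.4 0 0 0 0 0 0; 2.4 0 0 0 0 0 0",
)

```text
clock: 12.85
tool_pos: [0.5196, 0.2055, 0.1069]
orientation: [-179.9, -0.1, 3.7]
force: [-0.0, -0.2, -0.6]
opening: 0.0274
```

```bash
python3 -c "
from mv import *
st();b=snapshot('side');cv2.imwrite('pics/side8.png',b);crop(b,170,120,130,110,5,'pics/s8.png')
# arc about pivot
pv=np.array([.4587,.2009]);n=24
# per-row shift in tool frame for turning by a with x-axis radial
a=np.radians(-91.3/n) 
print(60*np.sin(-a),60*(1-np.cos(a)))"
```

```text
{'clock': np.float64(12.85), 'tool_pos': array([0.5196, 0.2055, 0.1069]), 'orientation': array([-179.9276,   -0.1094,    3.6607]), 'force': array([-0.0176, -0.2135, -0.5598]), 'moment': array([-0.0114,  0.0191,  0.0101]), 'opening': np.float64(0.0274), 'joint_pos': array([ 41.6625,  15.8499, -23.2836,   0.0133, -50.7356,  51.9898])}
3.980787743707224 0.1322012352253754
```

View pics/s8.png

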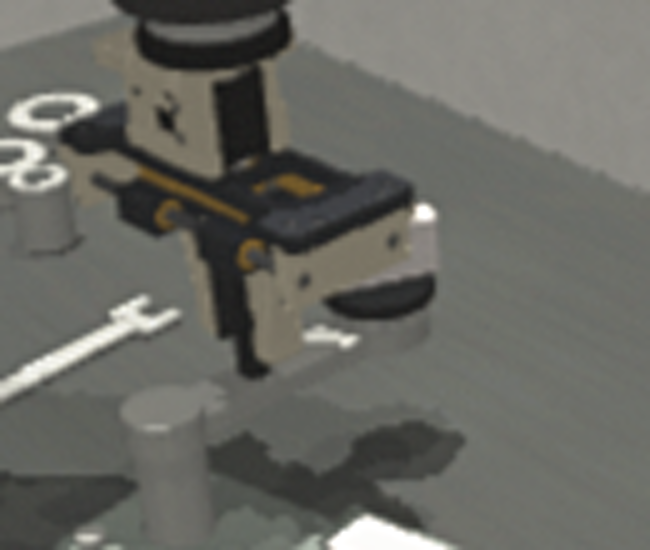

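Request:
step_arm(
  plan="2.4 -0.01 0.42 0 0 0 4; 2.4 -0.02 0.42 0 0 0 4; 2.4 -0.01 0.42 0 0 0 4; 2.4 -0.02 0.42 0 0 0 4; 2.4 -0.01 0.42 0 0 0 4; 2.4 -0.02 0.42 0 0 0 4; 2.4 -0.01 0.42 0 0 0 4; 2.4 -0.02 0.42 0 0 0 4; 2.4 -0.01 0.42 0 0 0 4; 2.4 0 0 0 0 0 0",
)

```text
clock: 13.73
tool_pos: [0.51, 0.1691, 0.1063]
orientation: [-179.9, -0.0, -32.5]
force: [-1.0, 0.6, -0.8]
opening: 0.0239
```

```bash
python3 -c "
from mv import *
o=telemetry.get_obs();d=o['tool_pos'][:2]-[.4587,.2009];print(np.hypot(*d),np.degrees(np.arctan2(d[1],d[0])),o['orientation'][2],o['opening']);st()"
```

```text
0.060359262746841696 -31.84271112021632 -32.52200542736924 0.02390750616174252
{'clock': np.float64(13.7333), 'tool_pos': array([0.51  , 0.1691, 0.1063]), 'orientation': array([-179.9156,   -0.027 ,  -32.522 ]), 'force': array([-1.0287,  0.6045, -0.8378]), 'moment': array([-0.0082,  0.0629,  0.0041]), 'opening': np.float64(0.0239), 'joint_pos': array([ 39.2553,  14.0589, -25.9402,  -0.0009, -49.9123,  18.2233])}
```

Radius holds; continue.

Request:
step_arm(
  plan="2.4 -0.02 0.42 0 0 0 4; 2.4 -0.02 0.42 0 0 0 4; 2.4 -0.01 0.42 0 0 0 4; 2.4 -0.02 0.42 0 0 0 4; 2.4 -0.02 0.42 0 0 0 4; 2.4 -0.02 0.42 0 0 0 4; 2.4 -0.01 0.42 0 0 0 4; 2.4 -0.02 0.42 0 0 0 4; 2.4 -0.01 0.42 0 0 0 4; 2.4 -0.02 0.42 0 0 0 4; 2.4 0 0 0 0 0 0",
)

```text
clock: 14.65
tool_pos: [0.4768, 0.1439, 0.1061]
orientation: [-180.0, 0.0, -72.4]
force: [-0.3, -0.3, -0.2]
opening: 0.024
```

```bash
python3 -c "
from mv import *
o=telemetry.get_obs();d=o['tool_pos'][:2]-[.4587,.2009];print(np.hypot(*d),np.degrees(np.arctan2(d[1],d[0])),o['orientation'][2],o['opening']);st()"
```

```text
0.05978102619859954 -72.33455349552617 -72.3862516117503 0.024046321897205337
{'clock': np.float64(14.65), 'tool_pos': array([0.4768, 0.1439, 0.1061]), 'orientation': array([-179.9632,    0.0096,  -72.3863]), 'force': array([-0.3139, -0.2839, -0.1782]), 'moment': array([ 0.0289,  0.0313, -0.0484]), 'opening': np.float64(0.024), 'joint_pos': array([ 39.4488,  10.6377, -30.6499,   0.0063, -48.6746, -21.8392])}
```

Now push on to the stop with small steps, watching force.

Request:
step_arm(
  plan="2.4 -0.01 0.4 0 0 0 4; 2.4 0 0.2 0 0 0 1; 2.4 0 0.1 0 0 0 0; 2.4 0 0.1 0 0 0 0; 2.4 0 0 0 0 0 0",
)

```text
clock: 15.07
tool_pos: [0.4695, 0.1421, 0.1058]
orientation: [-180.0, 0.0, -77.2]
force: [2.1, -0.6, 1.4]
opening: 0.0238
```

Request:
step_arm(
  plan="2.4 0 0.1 0 0 0 0; 2.4 0 0.1 0 0 0 0; 2.4 0 0 0 0 0 0; 2.4 0 0 0 0 0 0",
)

```text
clock: 15.4
tool_pos: [0.4684, 0.1419, 0.1058]
orientation: [-179.9, 0.0, -77.3]
force: [7.0, -2.3, -0.2]
opening: 0.024
```

Request:
step_arm(
  plan="2.4 0 0.1 0 0 0 0; 2.4 0 0.1 0 0 0 0; 2.4 0 0 0 0 0 0; 2.4 0 0 0 0 0 0",
)

```text
clock: 15.73
tool_pos: [0.4683, 0.142, 0.1059]
orientation: [-179.7, 0.0, -77.2]
force: [17.6, -3.5, -8.8]
opening: 0.0239
```

Request:
step_arm(
  plan="2.4 0 -0.5 0 0 0 0; 5 0 0 0 0 0 0; 5 0 0 0 0 0 0; 5 0 0 -2 0 0 0; 5 0 0 -3 0 0 0; 5 0 0 -4 0 0 0; 5 0 -3 -3 0 0 0; 5 0 -3 0 0 0 0; 5 0 -3 0 0 0 0; 5 0 -3 0 0 0 0; 5 0 -3 0 0 0 0; 5 0 0 0 0 0 0",
)

```text
clock: 16.73
tool_pos: [0.619, 0.1758, 0.2229]
orientation: [179.9, -0.1, -77.3]
force: [-0.3, -0.3, -0.6]
opening: 0.0498
```

```bash
python3 -c "
from mv import *
st();b=snapshot('side');a=snapshot('top');cv2.imwrite('pics/side9.png',b);cv2.imwrite('pics/top9.png',a);crop(b,170,130,130,130,5,'pics/s9.png');crop(a,200,150,140,140,4,'pics/t9.png')"
```

```text
{'clock': np.float64(16.7333), 'tool_pos': array([0.619 , 0.1758, 0.2229]), 'orientation': array([179.875 ,  -0.0567, -77.3321]), 'force': array([-0.2846, -0.2816, -0.6233]), 'moment': array([ 0.0878, -0.0229, -0.0002]), 'opening': np.float64(0.0498), 'joint_pos': array([ 33.1999,  17.8161,  -3.7854,   0.01  , -68.5354, -20.5358])}
```

View pics/s9.png

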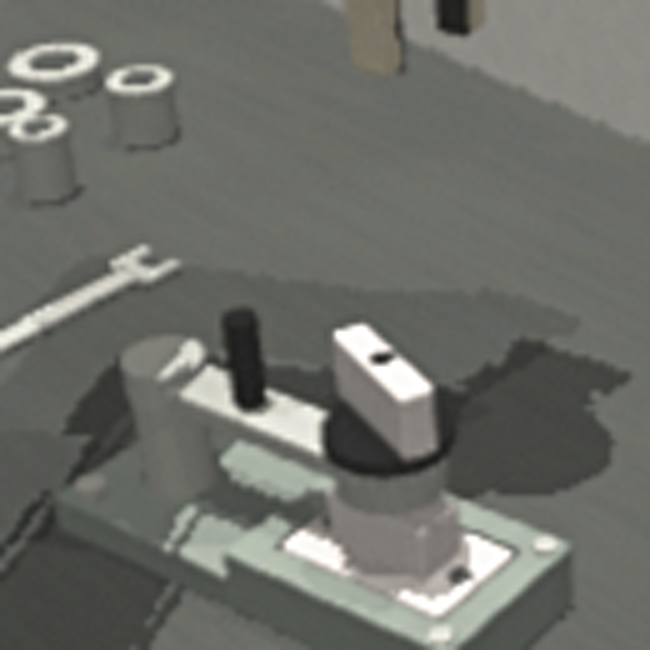

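View pics/t9.png

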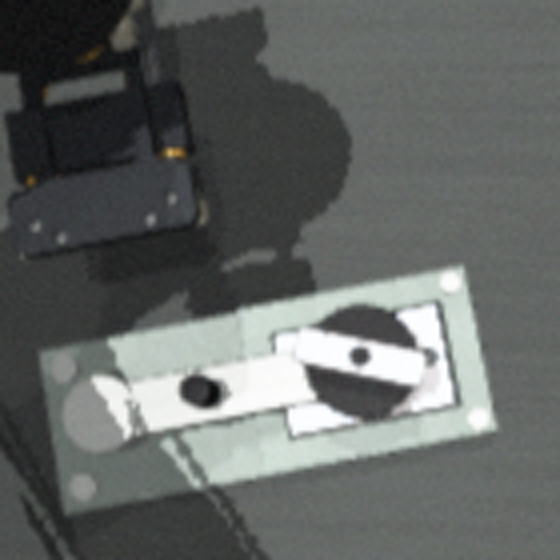

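Run:
```python
from edge import *
from mv import plan
I={"top":cv2.imread("pics/top9.png"),"side":cv2.imread("pics/side9.png")}
p0=[.4912,.0545,np.radians(-99.8)]
for n in I:
    q=refine({n:I[n]},rect(n,35,9,146,1,"px nx py ny"),p0);print(n,q,np.degrees(q[2]))
plan(.4912,.0545,.19,-100,10,5,dec=1)
```

```text
0 top 25 mean -0.33 sd 0.16
1 top 18 mean -0.90 sd 0.17
2 top 25 mean 0.18 sd 0.09
3 top 25 mean 0.18 sd 0.11
top [ 0.4916  0.054  -1.7519] -100.37379799628242
0 side 25 mean 0.23 sd 0.06
1 side 25 mean 0.29 sd 0.10
2 side 23 mean 0.13 sd 0.12
3 side 25 mean 0.10 sd 0.06
side [ 0.4891  0.0543 -1.7508] -100.31413029671815
5 0.9 1.5 0.3 0 0 2.3; 5 1 1.4 0.3 0 0 2.3; 5 1 1.4 0.3 0 0 2.3; 5 1.1 1.4 0.3 0 0 2.3; 5 1.1 1.3 0.3 0 0 2.3; 5 1.2 1.3 0.3 0 0 2.3; 5 1.2 1.2 0.3 0 0 2.3; 5 1.3 1.2 0.3 0 0 2.3; 5 1.3 1.1 0.3 0 0 2.3; 5 1.4 1.1 0.3 0 0 2.3
```

Request:
step_arm(
  plan="5 0.9 1.5 0.3 0 0 2.3; 5 1 1.4 0.3 0 0 2.3; 5 1 1.4 0.3 0 0 2.3; 5 1.1 1.4 0.3 0 0 2.3; 5 1.1 1.3 0.3 0 0 2.3; 5 1.2 1.3 0.3 0 0 2.3; 5 1.2 1.2 0.3 0 0 2.3; 5 1.3 1.2 0.3 0 0 2.3; 5 1.3 1.1 0.3 0 0 2.3; 5 1.4 1.1 0.3 0 0 2.3; 5 0 0 0 0 0 0; 5 0 0 0 0 0 0",
)

```text
clock: 17.83
tool_pos: [0.4895, 0.0536, 0.1955]
orientation: [-180.0, 0.0, -100.3]
force: [-0.4, 0.4, 0.5]
opening: 0.0499
```

```bash
python3 -c "
from mv import *
st();plan(.491,.0542,.112,-100.3,4,5,dec=2)"
```

```text
{'clock': np.float64(17.8333), 'tool_pos': array([0.4895, 0.0536, 0.1955]), 'orientation': array([-179.9853,    0.0383, -100.3156]), 'force': array([-0.4276,  0.3879,  0.5256]), 'moment': array([ 0.1156, -0.1202, -0.0231]), 'opening': np.float64(0.0499), 'joint_pos': array([ 29.1547,   4.58  , -24.4381,  -0.0231, -60.9462, -39.4591])}
5 -0.02 -0.03 2.09 0 0 -0; 5 -0.02 -0.03 2.09 0 0 -0; 5 -0.02 -0.03 2.09 0 0 -0; 5 -0.02 -0.03 2.09 0 0 -0
```

Request:
step_arm(
  plan="5 0 -0.1 2 0 0 0; 5 -0.1 0 2 0 0 0; 5 0 0 2 0 0 0; 5 0 0 2 0 0 0; 5 0 0 0 0 0 0; 1 0 0 0 0 0 0; 1 0 0 0 0 0 0; 1 0 0 0 0 0 0; 1 0 0 0 0 0 0; 1 0 0 0 0 0 0; 1 0 0 0 0 0 0",
)

```text
clock: 18.75
tool_pos: [0.4925, 0.0552, 0.1157]
orientation: [-179.9, 0.1, -100.3]
force: [-0.6, 1.7, 2.7]
opening: 0.018
```

Request:
step_arm(
  plan="1 0 0 0 0 0 0; 1 0 0 0 0 0 0; 1 0 0 0 0 0 0",
)

```text
clock: 19.0
tool_pos: [0.4927, 0.0552, 0.1157]
orientation: [-179.9, 0.0, -100.3]
force: [-1.2, 1.4, 6.1]
opening: 0.0178
```

```bash
python3 -c "
from mv import *
st();b=snapshot('side');cv2.imwrite('pics/side10.png',b);crop(b,170,100,150,150,4,'pics/s10.png')"
```

```text
{'clock': np.float64(19.0), 'tool_pos': array([0.4927, 0.0552, 0.1157]), 'orientation': array([-179.9393,    0.0381, -100.3133]), 'force': array([-1.2382,  1.4241,  6.1494]), 'moment': array([0.6984, 0.5484, 0.0296]), 'opening': np.float64(0.0178), 'joint_pos': array([ 29.1637,   9.7205, -30.2948,   0.012 , -49.9137, -39.4848])}
```

View pics/s10.png

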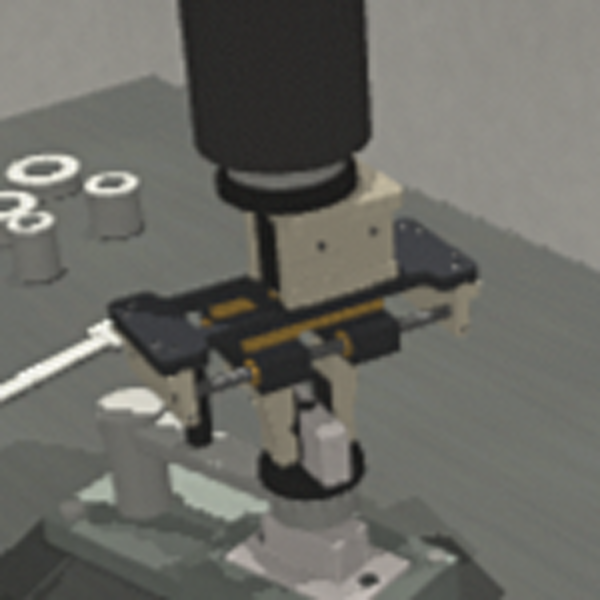

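Request:
step_arm(
  plan="1 0 0 0 0 0 4; 1 0 0 0 0 0 4; 1 0 0 0 0 0 4; 1 0 0 0 0 0 4; 1 0 0 0 0 0 4; 1 0 0 0 0 0 4; 1 0 0 0 0 0 4; 1 0 0 0 0 0 4",
)

```text
clock: 19.72
tool_pos: [0.4929, 0.055, 0.1157]
orientation: [-179.9, 0.0, -132.5]
force: [-0.4, -0.5, 6.2]
opening: 0.0179
```

```bash
python3 -c "
from mv import *
st()"
```

```text
{'clock': np.float64(19.7167), 'tool_pos': array([0.4929, 0.055 , 0.1157]), 'orientation': array([-179.9386,    0.0481, -132.484 ]), 'force': array([-0.4265, -0.4533,  6.1584]), 'moment': array([-0.0439,  0.1159,  0.2175]), 'opening': np.float64(0.0179), 'joint_pos': array([ 29.1493,   9.7355, -30.2944,   0.0563, -49.9052, -71.6695])}
```

Request:
step_arm(
  plan="1 0 0 0 0 0 4; 1 0 0 0 0 0 4; 1 0 0 0 0 0 4; 1 0 0 0 0 0 4; 1 0 0 0 0 0 4; 1 0 0 0 0 0 4; 1 0 0 0 0 0 4; 1 0 0 0 0 0 4",
)

```text
clock: 20.38
tool_pos: [0.4927, 0.0544, 0.1157]
orientation: [-179.9, 0.0, -164.5]
force: [0.0, -2.9, 5.0]
opening: 0.0179
```

```bash
python3 -c "
from mv import *
st()"
```

```text
{'clock': np.float64(20.3833), 'tool_pos': array([0.4927, 0.0544, 0.1157]), 'orientation': array([-179.9331,    0.0346, -164.4761]), 'force': array([ 0.0159, -2.8932,  4.9912]), 'moment': array([-1.2   , -0.1686,  0.2355]), 'opening': np.float64(0.0179), 'joint_pos': array([  29.1289,    9.7287,  -30.3168,    0.0956,  -49.9367, -103.6666])}
```

Request:
step_arm(
  plan="1 0 0 0 0 0 4; 1 0 0 0 0 0 4; 1 0 0 0 0 0 4; 1 0 0 0 0 0 4; 1 0 0 0 0 0 4; 1 0 0 0 0 0 4; 1 0 0 0 0 0 4; 1 0 0 0 0 0 0; 1 0 0 0 0 0 0; 1 0 0 0 0 0 0; 1 0 0 0 0 0 0",
)

```text
clock: 21.3
tool_pos: [0.4926, 0.0539, 0.1157]
orientation: [-179.9, 0.1, 167.7]
force: [0.2, -4.5, 6.1]
opening: 0.0179
```

```bash
python3 -c "
from mv import *
st()
b=snapshot('side');cv2.imwrite('pics/side11.png',b);crop(b,170,100,150,150,4,'pics/s11.png')"
```

```text
{'clock': np.float64(21.3), 'tool_pos': array([0.4926, 0.0539, 0.1157]), 'orientation': array([-179.9191,    0.053 ,  167.6893]), 'force': array([ 0.1591, -4.4958,  6.0955]), 'moment': array([-2.0123, -0.3684, -0.0111]), 'opening': np.float64(0.0179), 'joint_pos': array([  29.0981,    9.7286,  -30.3306,    0.1251,  -49.9546, -131.4893])}
```

View pics/s11.png

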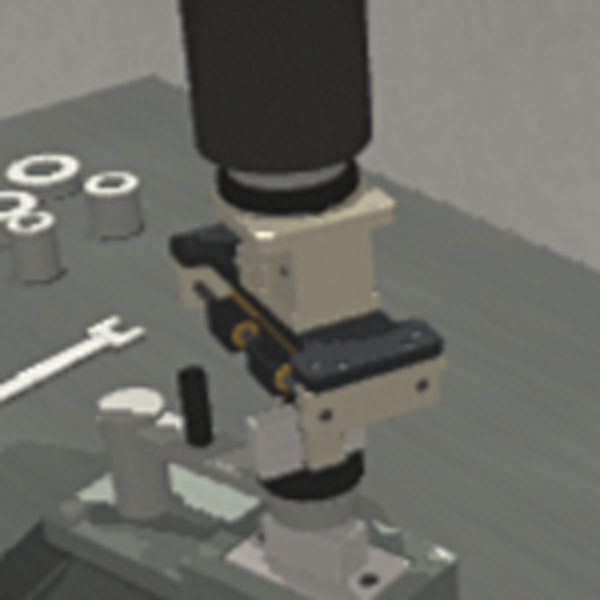

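Request:
step_arm(
  plan="5 0 0 0 0 0 0; 5 0 0 0 0 0 0; 5 0 0 0 0 0 0; 5 0 0 0 0 0 0; 5 0 0 -2 0 0 0; 5 0 0 -3 0 0 0; 5 0 0 -3 0 0 0; 5 0 0 -3 0 0 0; 5 0 -3 0 0 0 0; 5 0 -3 0 0 0 0; 5 0 -3 0 0 0 0; 5 0 -3 0 0 0 0",
)

```text
clock: 22.35
tool_pos: [0.4661, -0.0631, 0.2252]
orientation: [180.0, 0.0, 167.7]
force: [0.1, 0.3, -0.6]
opening: 0.05
```

Request:
step_arm(
  plan="5 0 -3 0 0 0 0; 5 0 -3 0 0 0 0; 5 0 -3 0 0 0 0; 5 0 0 0 0 0 0; 5 0 0 0 0 0 0",
)

```text
clock: 22.77
tool_pos: [0.4468, -0.1513, 0.2249]
orientation: [180.0, -0.0, 167.5]
force: [0.6, -0.3, 0.2]
opening: 0.0502
```

```bash
python3 -c "
from mv import *
from edge import *
st();b=snapshot('side');a=snapshot('top');cv2.imwrite('pics/side12.png',b);cv2.imwrite('pics/top12.png',a);crop(a,200,150,140,140,4,'pics/t12.png')
for n,i in(('top',a),('side',b)):
    q=refine({n:i},rect(n,35,9,146,1,'px nx py ny'),[.4912,.0545,np.radians(167.7)]);print(n,q,np.degrees(q[2]))"
```

```text
{'clock': np.float64(22.7667), 'tool_pos': array([ 0.4468, -0.1513,  0.2249]), 'orientation': array([179.9965,  -0.0167, 167.5068]), 'force': array([ 0.6214, -0.2866,  0.2066]), 'moment': array([ 0.1119, -0.1357, -0.0613]), 'opening': np.float64(0.0502), 'joint_pos': array([   5.2716,    1.1108,  -24.0848,   -0.0093,  -64.8192, -107.7608])}
1 top 3 mean -0.00 sd 0.05
3 top 16 mean -0.05 sd 1.27
top [0.5077 0.0498 2.0591] 117.97682491459443
0 side 25 mean 0.01 sd 0.03
1 side 25 mean 0.01 sd 0.06
2 side 25 mean -0.06 sd 0.51
3 side 25 mean -0.38 sd 1.14
side [0.49   0.0545 2.9274] 167.72560283302934
```

View pics/t12.png

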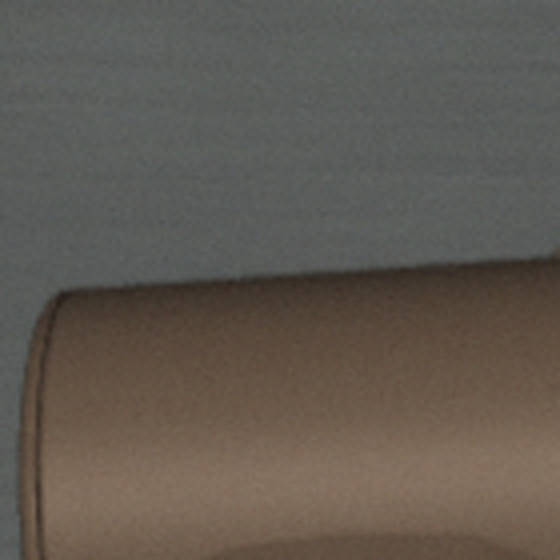

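View pics/side12.png

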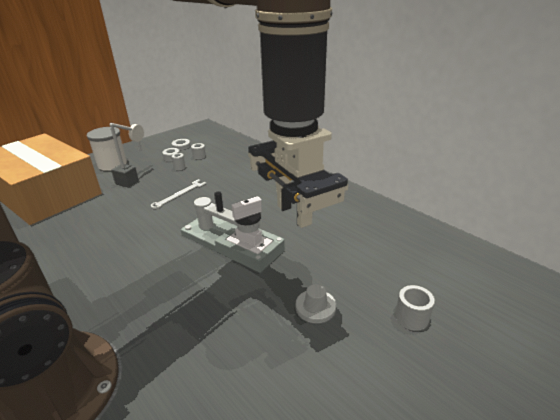

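```bash
python3 -c "
from plant import workorder
print(workorder.close_job())"
```

```text
the job is handed in; nothing more can be done
None
```

The drill jig is loaded and clamped, and I handed the job in at about 23 s of the 72 s allowed.

- **Block:** I laid it in the pocket and pressed it down until it stopped dead. The wrist force rose to 34 N, and the height matched flush to within about half a millimetre. The picture after release shows the shoulders level with the jig's top face.
- **Strap:** I swung it round by the handle pin until it hit its stop (about 18 N with no further movement). The pictures show the knob over the middle of the pocket.
- **Knob:** I turned it clockwise 92° (1.6 rad). The wrist moment levelled off at 0.22–0.24 N m, which is the clutch torque. After I let go, the side camera read the bar at 167.7°, the same angle as the gripper, so it did not turn back. The screw takes at most 0.9 rad, so the clutch slipped by at least 0.7 rad, more than two clicks.
- **Bystanders:** The sleeve, flange and wrench look unmoved in the last side picture, and the arm ended well clear of everything.

**Checks that failed or disagreed:**
- The two cameras differed by 1–2.5 mm on positions, and the side view put the held block 2–3 mm off the arm's own reading along the pocket. I took a middle value, and the block went in without catching.
- In the last top picture the arm hid the jig, so the final check there relies on the side camera only.

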